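# Set the length stop and pinch its cam lever shut

## Robot

A 6-joint arm with a two-finger parallel gripper is mounted at the origin on a cart in front of the work surface, level with it; the furniture and walls round the work are solid. World frame = base frame: x ahead of the robot, y to its left, z up, the work surface at z = 0. Lengths are in m, angles in rad, forces in N, time in s.
With the tool pointing down it reaches from about 0.425 to 1.125 m from the base axis. Payload 14.9 kg.
Tool frame: the origin (TCP) lies midway between the tips of the shut fingers; the grasp point (between the pads) lies 19 mm behind it; z points along the fingers, y is the line along which they close (so a half turn about z gives the same grasp; the last joint's range is limited). The gripper opens to 91 mm and grips with 3 to 60 N. Pads are 32 mm wide; open, the fingers measure 118 mm over their backs; the gripper's body (76 mm by 178 mm) begins 60 mm behind the grasp point.
Start: joints at [-1.323, 0.379, 1.734, -0, 1.028, -0.033], TCP at [0.194, -0.673, 0.214] pointing down, gripper open.
Joint ranges: [-2.77, 2.77], [-0.74, 2.19], [0, 2.66], [-1.06, 4.2], [0.31, 2.87], [-3.08, 3.08]. Speed limits (rad/s): [1.89, 1.89, 2.39, 3.14, 3.14, 3.14].

## Interface

Orientations are given as a rotation vector (axis times angle).
In Python, from rig import sensors, imaging, order gives the robot as it stands.
- The arm moves only by the tool drive_tool, never from a script. Its argument "steps" is a list of rows, each an object with "translation": the shift along the tool's x, y, z in cm, a list of three; "twist": the turn, a rotation vector about the tool's x, y, z in rad, a list of three; "gripper": the closure in counts, from 0 (fully open) to 255 (shut). A call has 1 to 8 rows; each row is the pose to reach, as a shift and turn from the pose commanded when the call began, along the tool's axes at that moment; what a row does not reach only later rows make up. A row lasts 1/12 s, in which the tool goes at most 41.7 mm and 7.16 degrees, less where a joint would pass 70% of its speed; a pose out of reach is approached as far as the arm can. A call with a gripper value outside its range is refused whole. The fingers move at their own pace and stop on an object; the grip force is fixed at half the most. Time passes only in rows, so rows that repeat a pose let the fingers close. It gives the time, the measured TCP pose, the force, the opening and the grip force at its end, in the units of the state.
- sensors.get_obs(): the state, without advancing time (a new reading comes with each control period).
- imaging.read_camera(name): name is "side" or "top"; returns a dict with "img" (420x560x3 uint8, red, green, blue), "fx", "fy", "cx", "cy" (pixels), "cam_to_world" (4x4, takes a point from camera to world coordinates). Camera axes: x right, y up, looking along -z (the intrinsics and any distortion apply to the point x, -y, -z); pixel columns grow to the right and rows downward; lengths in m; the calibration is good to about 2 mm. A picture is of the moment at which its call begins. There is no depth.
- order.job_done(): hands the job in; it is judged then, once.
The state is a dict: "t": time; "qpos": joint angles; "qd": joint speeds; "effort": joint torques, N m; "tcp_pos": TCP position; "orientation": TCP orientation; "ft_force": force on the tool from outside, world axes, zero at the start; "torque": the same for the moment, N m; "grip_width": opening from 0.0 (shut) to 1.0 (fully open); "grip_force": force on a finger pad.
Only numpy, scipy, OpenCV 4.12 (cv2) and the standard library are available. Lean on these libraries where they do the work, as an engineer would, in place of code of your own. Each camera call takes 0.05 s, during which the arm holds its last target. There are 200 camera calls.

## Task

Set the glass-cutting length stop: with its cam lever still open, push the spring-loaded sliding leg along the rail until its index finger is level with the brass pointer, and keep it there. Holding the leg at the mark, squeeze the cam lever fully closed against the leg's upright plate, and finish still pinching lever and plate together at the mark, because the locking screw has yet to go in and the springs would undo it. Do not shift the brass pointer, and leave the pliers, spool and wood strip lying nearby alone.

Things in the scene. Friction and masses are not known exactly. Their poses are not given: they have to be found in the camera images.
- length_jig: Fixed jig: plywood board 90 mm (its x) by 300 mm (its y) by 12 mm with a low aluminium rail along its y. Origin: underside of the board, in the middle of the rail. The leg slides along jig +y, away from the round spring drum at the -y end; jig -x is the side with the pointer and the tick marks; z up.
- leg_travel (a joint): Travel of the sliding leg in m: 0 = home at the drum end, 0.16 = far stop; grows towards jig +y. A spring always pulls it home with 2.5 N at 0 rising by 1 N per 0.1 m, plus about 0.5 N friction; it runs back if let go.
- pointer_pos (a joint): Position of the brass pointer in m, on the same scale: the leg is at the mark when joint leg_travel equals this value. Stiff to move; must stay.
- lever_angle (a joint): Cam lever on the leg, turning about a vertical pin: 0 = open (its free end swung out to jig +x), 0.40 rad = fully closed, parallel to the upright plate. A light spring pushes it open: closing it at the squeeze point takes about 1.5 N at first, 3 N at the end. Its spring reopens it when let go.
- squeeze_point (a point): Where to pinch the leg, 68 mm above the worktop, axes as the jig's. Upright plate's outer face: 12.5 mm to -x; closed lever's outer face: 12 mm to +x (24.5 mm pinched), so centre evenly closing fingers on it: the leg cannot move sideways. Push wing's -y face: 11 mm to +y. Carriage top: 30 mm below.
- stop_leg: Sliding leg: aluminium carriage with a steel angle: upright plate 52 mm long along the slide, 5 mm thick (stop_leg_c5), top 88 mm above the worktop; at its +y end a push wing (stop_leg_c6) 4 mm thick stands across the slide and reaches 48 mm out to -x, 44 to 88 mm above the worktop: an open finger outside the plate can push it to +y. Origin: on the rail axis at worktop height, 13 mm to -y of the squeeze point.
- cam_lever: Black paddle of the cam lever, 56 x 8 mm, 38 mm high (44 to 82 mm above the worktop), free end 61 mm from the pin. Origin on the pin, 63 mm above the worktop, 44 mm to -y and 8 mm to +x of the squeeze point. When open its outer face lies 32 mm to +x of the squeeze point, 36 mm at the free end.
- leg_index (a point): Tip of the dark index finger on the -x side of the leg, 35 mm to -y and 38 mm to -x of the squeeze point.
- length_mark (a point): Tip of the brass pointer (block 14 x 16 x 10 mm on the board's -x edge, top 27 mm above the worktop): the length mark. The leg is at the mark when leg_index and this tip have the same jig y.
- red_pliers: Pliers with red handles, 56 x 174 x 14 mm, lying loose; origin under the middle. Bystander.
- spool: Grey solder spool, 51 x 61 x 38 mm, loose; origin under the middle. Bystander.
- strip: Wood strip 22 x 100 x 14 mm, loose; origin under the middle. Bystander.

How it is judged:
By the outcome, as a careful person would: the job done as asked, in the order asked, and still so for the second after the job is handed in, while the arm keeps its last pose, push and grip.
It also fails if it takes over 32 s, if anything falls off the work surface, if the arm or the gripper's body presses on something with over 40 N, if the wrist force passes 120 N, or if a joint passes its speed limit or range.

## Working session

There is one attempt and no reset: what is moved stays moved. The work goes in short steps, Python scripts to look and compute and a tool call to move; the robot and the scene stay as the last step left them, time stands still between calls to the robot, and variables do not carry over. Pictures are saved under pics/ and viewed, at most 10 in all, crops included, and the job is handed in when it is done.

Besides the shell and the picture viewer there is one more tool, called after "Call:" in YAML: its name, and indented under it one key for each argument. drive_tool: Moves the arm, as the interface text tells. Its arguments: {"type":"object","properties":{"steps":{"type":"array","items":{"type":"object","properties":{"translation":{"type":"array","items":{"type":"number"}},"twist":{"type":"array","items":{"type":"number"}},"gripper":{"type":"number"}}}}},"required":["steps"]}

```bash
mkdir -p pics
cat > h.py <<'E'
import numpy as np,cv2
from rig import sensors,imaging,order
def cam(n):
    c=imaging.read_camera(n); return c
def save(c,f): cv2.imwrite('pics/'+f,cv2.cvtColor(c['img'],cv2.COLOR_RGB2BGR))
def ray(c,u,v):
    T=np.array(c['cam_to_world']);d=T[:3,:3]@np.array([(u-c['cx'])/c['fx'],-(v-c['cy'])/c['fy'],-1]);return T[:3,3],d
def onz(c,u,v,z):
    o,d=ray(c,u,v);return o+d*(z-o[2])/d[2]
def proj(c,p):
    T=np.array(c['cam_to_world']);q=T[:3,:3].T@(np.array(p)-T[:3,3]);return np.array([c['cx']+c['fx']*q[0]/-q[2],c['cy']-c['fy']*q[1]/-q[2]])
E
python3 - <<'E'
from h import *
for n in('top','side'):
    c=cam(n);save(c,n+'1.png');print([k for k in c],c['fx'],c['cx'],c['cy'],np.round(c['cam_to_world'],3).tolist())
print(sensors.get_obs())
E
```

```text
['img', 'fx', 'fy', 'cx', 'cy', 'cam_to_world'] 487.12065054660656 276.2809223477632 208.7066762643467 [[-0.013, 0.991, -0.135, 0.291], [-1.0, -0.015, -0.016, -0.246], [-0.018, 0.135, 0.991, 1.46], [0.0, 0.0, 0.0, 1.0]]
['img', 'fx', 'fy', 'cx', 'cy', 'cam_to_world'] 444.4579140123841 284.36479847389666 209.3327959720414 [[-0.926, 0.163, -0.341, 0.033], [-0.377, -0.343, 0.86, 0.874], [0.023, 0.925, 0.379, 0.565], [0.0, 0.0, 0.0, 1.0]]
{'t': 0.1, 'qpos': array([-1.32329219e+00,  3.79341686e-01,  1.73470347e+00, -1.00031055e-05,
        1.02848102e+00, -3.33245901e-02]), 'qd': array([-0.00042429, -0.00134331, -0.00140307,  0.00050006,  0.00012158,
       -0.00159611]), 'effort': array([ 1.16895189e-03, -7.65029883e+01, -4.35294163e+01,  6.52614562e-02,
        3.98182659e-02, -1.81012189e-05]), 'tcp_pos': array([ 0.19389925, -0.67225703,  0.2133733 ]), 'orientation': array([-3.10975410e+00, -4.39554877e-01,  1.70061502e-04]), 'ft_force': array([ 0.61770592, -0.17400753, -0.52377457]), 'torque': array([-0.02152037, -0.0436415 , -0.01342871]), 'grip_force': 0.0, 'grip_width': 0.9958721283904786}
```

View pics/top1.png

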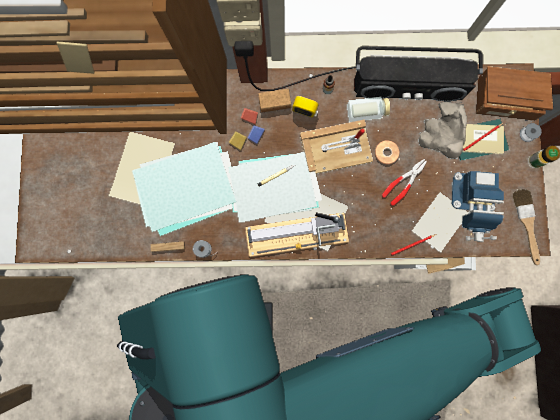

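View pics/side1.png

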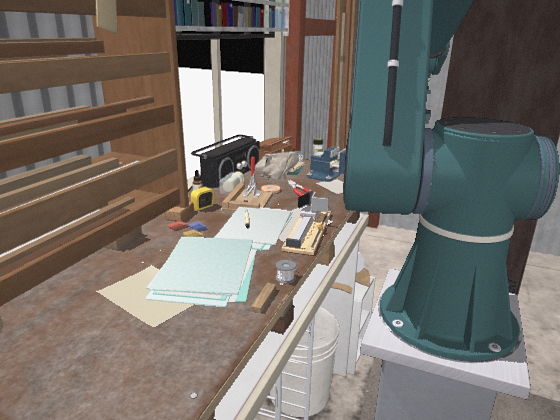

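The top view shows the jig at about (298,233), with its long axis across the image. The leg is near (330,230), the spool at (202,248), the strip at (168,247) and the pliers at (405,185). I'll zoom in on the jig.

Run:
```python
import cv2
a=cv2.imread('pics/top1.png')[195:265,235:360];cv2.imwrite('pics/tz.png',cv2.resize(a,None,fx=6.4,fy=6.4,interpolation=cv2.INTER_CUBIC))
a=cv2.imread('pics/side1.png')[180:260,260:345];cv2.imwrite('pics/sz.png',cv2.resize(a,None,fx=7,fy=7,interpolation=cv2.INTER_CUBIC))
from h import *
c=imaging.read_camera('top')
for u,v in [(246,225),(349,215),(350,242),(247,255),(202,248),(405,185)]: print(u,v,onz(c,u,v,.012).round(4))
```

```text
246 225 [ 0.441  -0.1311  0.012 ]
349 215 [ 0.4665 -0.4393  0.012 ]
350 242 [ 0.3859 -0.4396  0.012 ]
247 255 [ 0.3516 -0.1337  0.012 ]
202 248 [3.742e-01 3.000e-04 1.200e-02]
405 185 [ 0.5548 -0.6101  0.012 ]
```

View pics/tz.png

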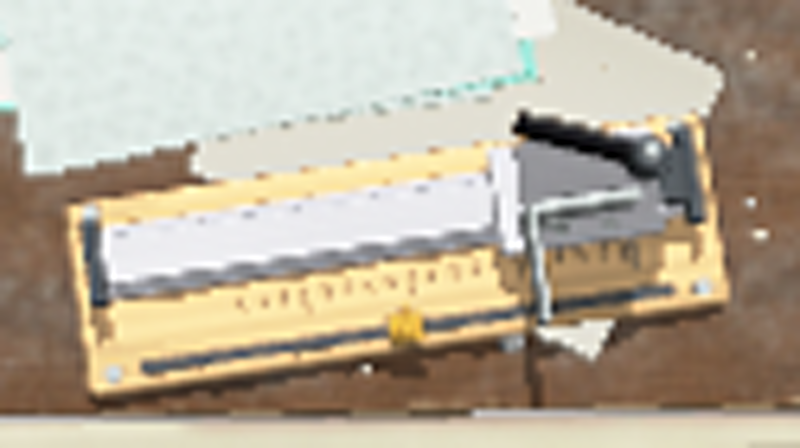

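View pics/sz.png

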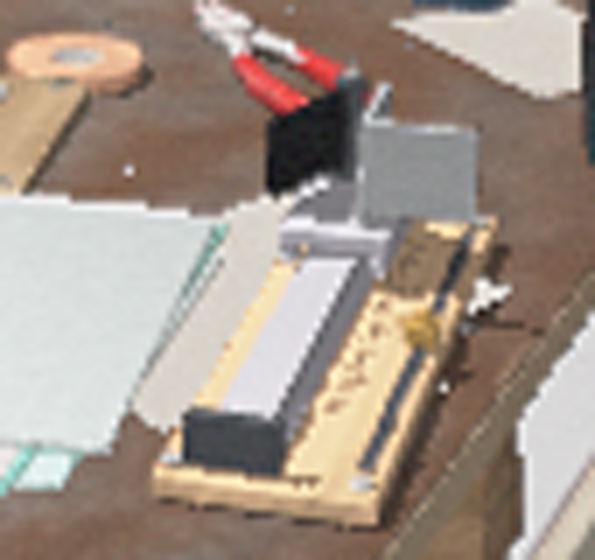

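The zoom shows board corners at about (70,208), (700,118), (728,298) and (93,395), and the brass pointer at (405,325). The wing top runs (530,205)–(545,320), the plate runs to (640,190), and the lever is open with its pin at (650,150). Next I'll compute the poses.

```bash
cat >> h.py <<'E'
def z2t(X,Y): return (X+.5)/6.4-.5+235,(Y+.5)/6.4-.5+195
def z2s(X,Y): return (X+.5)/7-.5+260,(Y+.5)/7-.5+180
E
python3 - <<'E'
from h import *
from scipy.spatial.transform import Rotation as R
c=cam('top');s=cam('side')
P=np.array([onz(c,*z2t(*p),.012)[:2] for p in[(70,208),(700,118),(728,298),(93,395)]])
print(P.round(4),[np.linalg.norm(P[i]-P[(i+1)%4]).round(4) for i in range(4)])
m=np.array([[-45,150],[-45,150]]);J=np.array([[.045,.15],[.045,-.15],[-.045,-.15],[-.045,.15]])
mu=P.mean(0);U,S,V=np.linalg.svd((P-mu).T@J);Rm=U@V
print('c',mu,'th',np.degrees(np.arctan2(Rm[1,0],Rm[0,0])))
toj=lambda p:(Rm.T@(p[:2]-mu))
# board corners in side view check: predicted vs seen (155,480 left-near),(383,520),(495,220)
for q in[(.045,.15),(-.045,.15),(-.045,-.15)]:
    w=mu+Rm@np.array(q);u,v=proj(s,[*w,.012]);print('side corner zoom',(u-260)*7,(v-180)*7)
for n,p,z in[('ptr blk',(405,325),.027),('ptr top edge',(405,310),.02),('wing out',(546,320),.088),('wing in',(533,207),.088),('plate end',(640,190),.088),('pin',(650,150),.09),('lever end',(520,120),.082),('carr+y edge',(500,200),.038)]:
    print(n,(toj(onz(c,*z2t(*p),z))*1000).round(1))
# brass mask
h=cv2.cvtColor(c['img'],cv2.COLOR_RGB2HSV)[225:262,285:315]
ms=cv2.inRange(h,(18,170,120),(30,255,255));M=cv2.moments(ms,True);
if M['m00']:
    u,v=285+M['m10']/M['m00'],225+M['m01']/M['m00'];print('brass',M['m00'],u,v,(toj(onz(c,u,v,.026))*1000).round(1))
    ys,xs=np.nonzero(ms);print(xs.min()+285,xs.max()+285,ys.min()+225,ys.max()+225)
E
```

```text
[[ 0.4348 -0.1296]
 [ 0.4727 -0.4244]
 [ 0.3885 -0.4347]
 [ 0.3477 -0.1399]] [np.float64(0.2972), np.float64(0.0849), np.float64(0.2976), np.float64(0.0877)]
c [ 0.41093009 -0.28217953] th 7.543995953196642
side corner zoom 151.1705357281591 468.99485921742996
side corner zoom 378.73612886965833 500.93141927393725
side corner zoom 501.87300269856 214.7202285204542
ptr blk [-33.8   2.1]
ptr top edge [-26.5   0.8]
wing out [-44.  -57.3]
wing in [  6.  -59.4]
plate end [   6.6 -107.3]
pin [  23.3 -114.2]
lever end [ 45.8 -60.2]
carr+y edge [ 15.8 -49.1]
brass 16.0 298.0 245.875 [-35.3   1.9]
296 300 244 247
```

Call:
drive_tool:
  steps:
    - {"translation": [4,-2.85,0],"twist": [0,0,-0.12],"gripper": 0}
    - {"translation": [8,-5.7,0],"twist": [0,0,-0.24],"gripper": 0}
    - {"translation": [12,-8.55,0],"twist": [0,0,-0.36],"gripper": 0}
    - {"translation": [16,-11.4,0],"twist": [0,0,-0.48],"gripper": 0}
    - {"translation": [20,-14.25,0],"twist": [0,0,-0.6],"gripper": 0}
    - {"translation": [24,-17.1,0],"twist": [0,0,-0.72],"gripper": 0}
    - {"translation": [28,-19.95,0],"twist": [0,0,-0.84],"gripper": 0}
    - {"translation": [32,-22.8,0],"twist": [0,0,-0.96],"gripper": 0}

```text
t: 0.92
tcp_pos: [0.4021, -0.4098, 0.214]
orientation: [2.551, 1.834, 0.0]
ft_force: [0.7, -0.6, 0.8]
grip_width: 0.999
grip_force: 0.0
```

Call:
drive_tool:
  steps:
    - {"translation": [0,0,1],"twist": [0,0,-0.12],"gripper": 0}
    - {"translation": [0,0,2],"twist": [0,0,-0.24],"gripper": 0}
    - {"translation": [0,0,3],"twist": [0,0,-0.36],"gripper": 0}
    - {"translation": [0,0,4],"twist": [0,0,-0.46],"gripper": 0}
    - {"translation": [0,0,5],"twist": [0,0,-0.46],"gripper": 0}
    - {"translation": [0,0,5],"twist": [0,0,-0.46],"gripper": 0}
    - {"translation": [0,0,5],"twist": [0,0,-0.46],"gripper": 0}
    - {"translation": [0,0,5],"twist": [0,0,-0.46],"gripper": 0}

```text
t: 1.58
tcp_pos: [0.4013, -0.4118, 0.1644]
orientation: [2.075, 2.358, -0.0]
ft_force: [-0.5, -0.4, 0.6]
grip_width: 1.0
grip_force: 0.0
```

```bash
cat >> h.py <<'E'
from scipy.spatial.transform import Rotation as R
TH=np.radians(7.54);MU=np.array([.4109,-.2822]);RJ=np.array([[np.cos(TH),-np.sin(TH)],[np.sin(TH),np.cos(TH)]])
def st():
    o=sensors.get_obs();Q=R.from_rotvec(o['orientation']).as_matrix()
    y=Q[:,1];print('t',round(o['t'],2),'tcp',o['tcp_pos'].round(4),'jig',(RJ.T@(o['tcp_pos'][:2]-MU)*1000).round(1),'yaw tool y',np.degrees(np.arctan2(y[1],y[0])).round(2),'q',o['qpos'].round(2))
    print('f jig',(RJ.T@o['ft_force'][:2]).round(2),o['ft_force'][2].round(2),'grip',o['grip_width'],o['grip_force'],'z',Q[:,2].round(4))
    return o,Q
def need(jx,jy,z,Q,o):
    w=MU+RJ@np.array([jx,jy])/1000; print('need cm',(Q.T@(np.array([*w,z])-o['tcp_pos'])*100).round(2))
E
python3 - <<'E'
from h import *
o,Q=st();need(16,-85,.05,Q,o)
print('yaw twist',np.radians(7.54)-np.arctan2(Q[1,1],Q[0,1]))
E
```

```text
t 1.58 tcp [ 0.4013 -0.4118  0.1644] jig [ -26.5 -127.2] yaw tool y 7.3 q [-0.84  0.25  2.01 -0.    0.88 -0.97]
f jig [-0.57 -0.31] 0.63 grip 0.9998015767401858 0.0 z [ 2.e-04 -3.e-04 -1.e+00]
need cm [ 4.24  4.23 11.44]
yaw twist 0.004250911991014794
```

Call:
drive_tool:
  steps:
    - {"translation": [2.1,2.1,0],"twist": [0,0,0],"gripper": 0}
    - {"translation": [4.2,4.2,0],"twist": [0,0,0],"gripper": 0}
    - {"translation": [4.2,4.2,2],"twist": [0,0,0],"gripper": 0}
    - {"translation": [4.2,4.2,3.5],"twist": [0,0,0],"gripper": 0}
    - {"translation": [4.2,4.2,5],"twist": [0,0,0],"gripper": 0}
    - {"translation": [4.2,4.2,5.5],"twist": [0,0,0],"gripper": 0}
    - {"translation": [4.2,4.2,5.5],"twist": [0,0,0],"gripper": 0}

```text
t: 2.17
tcp_pos: [0.4371, -0.3642, 0.1084]
orientation: [-2.073, -2.359, -0.0]
ft_force: [0.4, -0.2, -0.4]
grip_width: 0.998
grip_force: 0.0
```

Run:
```python
from h import *
o,Q=st();need(16,-85,.05,Q,o)
s=cam('side');a=cv2.cvtColor(s['img'][150:260,250:370],cv2.COLOR_RGB2BGR);cv2.imwrite('pics/s2.png',cv2.resize(a,None,fx=5,fy=5,interpolation=cv2.INTER_CUBIC))
```

```text
t 2.17 tcp [ 0.4371 -0.3642  0.1084] jig [ 15.2 -84.7] yaw tool y 7.38 q [-0.74  0.33  2.04  0.    0.77 -0.86]
f jig [ 0.37 -0.23] -0.45 grip 0.9977185698683622 0.0 z [-9.e-04  9.e-04 -1.e+00]
need cm [-0.03  0.08  5.84]
```

View pics/s2.png

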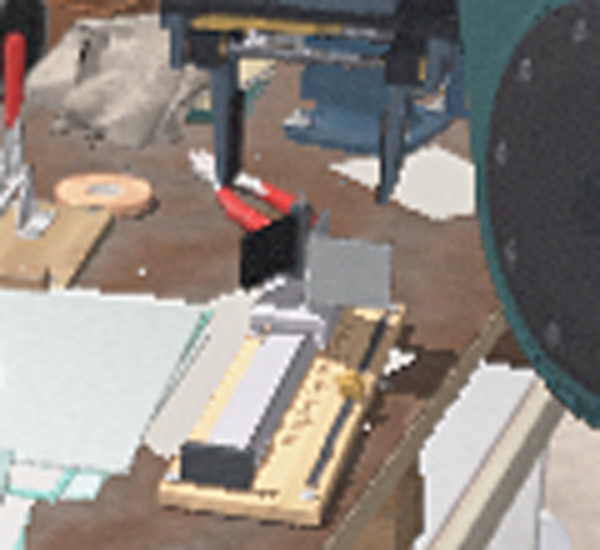

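The side crop shows the open fingers with tips at about (225,185) and (385,195). They straddle the lever (242,235) and sit behind the wing, which spans (310–390, 245–305). It's clear to descend.

Call:
drive_tool:
  steps:
    - {"translation": [0,0,1],"twist": [0,0,0],"gripper": 0}
    - {"translation": [0,0,2],"twist": [0,0,0],"gripper": 0}
    - {"translation": [0,0,3],"twist": [0,0,0],"gripper": 0}
    - {"translation": [0,0,4],"twist": [0,0,0],"gripper": 0}
    - {"translation": [0,0,5],"twist": [0,0,0],"gripper": 0}
    - {"translation": [0,0,5.8],"twist": [0,0,0],"gripper": 0}
    - {"translation": [0,0,5.8],"twist": [0,0,0],"gripper": 0}
    - {"translation": [0,0,5.8],"twist": [0,0,0],"gripper": 0}

```text
t: 2.88
tcp_pos: [0.4372, -0.3642, 0.0503]
orientation: [-2.072, -2.36, -0.0]
ft_force: [0.7, -0.4, -0.2]
grip_width: 0.998
grip_force: 0.0
```

Call:
drive_tool:
  steps:
    - {"translation": [0.3,0,0],"twist": [0,0,0],"gripper": 0}
    - {"translation": [0.6,0,0],"twist": [0,0,0],"gripper": 0}
    - {"translation": [0.8,0,0],"twist": [0,0,0],"gripper": 0}
    - {"translation": [1.0,0,0],"twist": [0,0,0],"gripper": 0}
    - {"translation": [1.2,0,0],"twist": [0,0,0],"gripper": 0}
    - {"translation": [1.4,0,0],"twist": [0,0,0],"gripper": 0}
    - {"translation": [1.4,0,0],"twist": [0,0,0],"gripper": 0}
    - {"translation": [1.4,0,0],"twist": [0,0,0],"gripper": 0}

```text
t: 3.55
tcp_pos: [0.4358, -0.3506, 0.0511]
orientation: [2.072, 2.361, 0.0]
ft_force: [0.1, -2.2, 1.2]
grip_width: 1.0
grip_force: 1.0
```

Run:
```python
from h import *
o,Q=st();need(15,36.5-5,.05,Q,o)
```

```text
t 3.55 tcp [ 0.4358 -0.3506  0.0511] jig [ 15.7 -71. ] yaw tool y 7.45 q [-0.72  0.41  2.07  0.    0.66 -0.85]
f jig [-0.22 -2.19] 1.23 grip 0.9995081085843741 1.0305004566907883 z [ 3.e-04 -2.e-04 -1.e+00]
need cm [10.25 -0.09  0.11]
```

Call:
drive_tool:
  steps:
    - {"translation": [0.5,0,0],"twist": [0,0,0],"gripper": 0}
    - {"translation": [1.2,0,0],"twist": [0,0,0],"gripper": 0}
    - {"translation": [1.9,0,0],"twist": [0,0,0],"gripper": 0}
    - {"translation": [2.6,0,0],"twist": [0,0,0],"gripper": 0}
    - {"translation": [3.3,0,0],"twist": [0,0,0],"gripper": 0}
    - {"translation": [4.0,0,0],"twist": [0,0,0],"gripper": 0}
    - {"translation": [4.5,0,0],"twist": [0,0,0],"gripper": 0}
    - {"translation": [4.5,0,0],"twist": [0,0,0],"gripper": 0}

```text
t: 4.22
tcp_pos: [0.4295, -0.3047, 0.0508]
orientation: [-2.072, -2.361, -0.0]
ft_force: [-0.3, -2.9, 1.1]
grip_width: 0.998
grip_force: 1.2
```

Call:
drive_tool:
  steps:
    - {"translation": [0.5,0,0],"twist": [0,0,0],"gripper": 0}
    - {"translation": [1.2,0,0],"twist": [0,0,0],"gripper": 0}
    - {"translation": [1.9,0,0],"twist": [0,0,0],"gripper": 0}
    - {"translation": [2.6,0,0],"twist": [0,0,0],"gripper": 0}
    - {"translation": [3.3,0,0],"twist": [0,0,0],"gripper": 0}
    - {"translation": [4.0,0,0],"twist": [0,0,0],"gripper": 0}
    - {"translation": [4.5,0,0],"twist": [0,0,0],"gripper": 0}
    - {"translation": [4.5,0,0],"twist": [0,0,0],"gripper": 0}

```text
t: 4.88
tcp_pos: [0.4236, -0.2602, 0.0508]
orientation: [-2.071, -2.361, -0.0]
ft_force: [-1.7, -3.4, -0.1]
grip_width: 1.0
grip_force: 1.5
```

Run:
```python
from h import *
o,Q=st();need(15,36.5-5,.05,Q,o)
s=cam('side');c=cam('top');save(s,'sraw3.png');save(c,'traw3.png')
a=cv2.cvtColor(s['img'][170:260,265:355],cv2.COLOR_RGB2BGR);b=cv2.cvtColor(c['img'][190:265,240:360],cv2.COLOR_RGB2BGR)
f=lambda q,k:cv2.resize(q,None,fx=k,fy=k,interpolation=cv2.INTER_CUBIC)
cv2.imwrite('pics/s3.png',f(a,6.6));cv2.imwrite('pics/t3.png',f(b,6.5))
```

```text
t 4.88 tcp [ 0.4236 -0.2602  0.0508] jig [15.5 20.1] yaw tool y 7.48 q [-0.6   0.34  2.19  0.    0.61 -0.73]
f jig [-2.1 -3.1] -0.1 grip 0.999549069315512 1.4673443511128426 z [-5.e-04  5.e-04 -1.e+00]
need cm [ 1.14 -0.05  0.08]
```

View pics/s3.png

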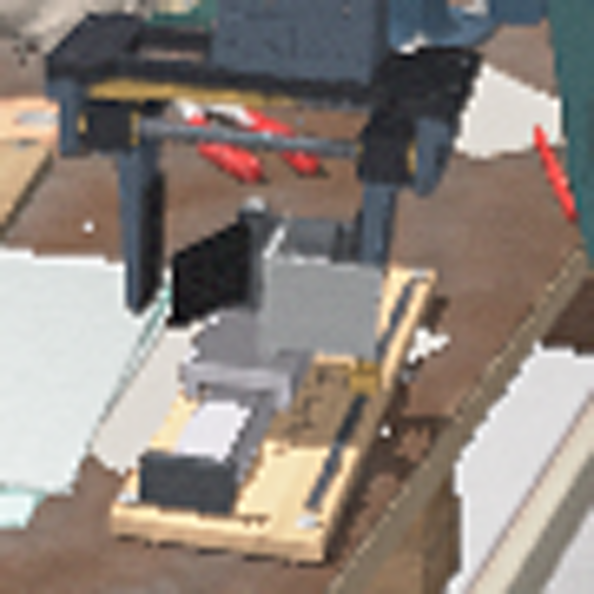

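View pics/t3.png

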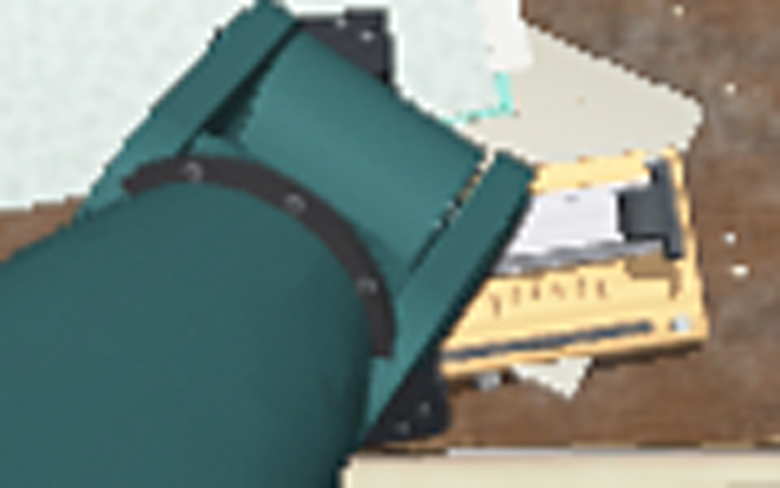

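The side crop shows the wing pushed along to (265–382, 262–360), with the pointer at (365,378) still behind it. The top view is covered by the arm. I'll refine the wing and pointer positions from the first top picture, then touch off the leg's home position with the finger.

Run:
```python
from h import *
c=cam('top');im=cv2.cvtColor(cv2.imread('pics/top1.png'),cv2.COLOR_BGR2RGB).astype(np.float32)
def prof(xs,ys,z):
    g=np.array([[proj(c,[*(MU+RJ@np.array([x,y])/1000),z]) for y in ys] for x in xs],np.float32)
    return cv2.remap(im,g[...,0].copy(),g[...,1].copy(),cv2.INTER_LINEAR).mean(0)
ys=np.arange(-16,21,1.5);p=prof(np.arange(-38,-28,2),ys,.027)
print('ptr');[print(y,q.round(0)) for y,q in zip(ys,p)]
for x0 in(-36,-14):
    ys=np.arange(-72,-46,1.5);p=prof(np.arange(x0,x0+14,2),ys,.088)
    print('wing',x0);[print(y,q.round(0)) for y,q in zip(ys,p)]
```

```text
ptr
-16.0 [155. 143. 121.]
-14.5 [160. 146. 122.]
-13.0 [165. 149. 124.]
-11.5 [163. 149. 125.]
-10.0 [161. 147. 124.]
-8.5 [158. 141. 114.]
-7.0 [157. 137. 101.]
-5.5 [195. 161.  90.]
-4.0 [232. 186.  82.]
-2.5 [234. 188.  78.]
-1.0 [231. 186.  74.]
0.5 [228. 182.  72.]
2.0 [226. 182.  72.]
3.5 [220. 175.  70.]
5.0 [213. 170.  68.]
6.5 [218. 175.  69.]
8.0 [217. 176.  76.]
9.5 [191. 159.  95.]
11.0 [173. 149. 112.]
12.5 [172. 152. 122.]
14.0 [171. 155. 129.]
15.5 [174. 159. 131.]
17.0 [172. 159. 131.]
18.5 [167. 155. 128.]
20.0 [164. 151. 126.]
wing -36
-72.0 [159. 131.  95.]
-70.5 [158. 130.  95.]
-69.0 [158. 131.  95.]
-67.5 [159. 131.  95.]
-66.0 [158. 130.  94.]
-64.5 [156. 128.  92.]
-63.0 [155. 126.  90.]
-61.5 [161. 140. 112.]
-60.0 [186. 179. 166.]
-58.5 [190. 192. 188.]
-57.0 [156. 162. 162.]
-55.5 [119. 122. 119.]
-54.0 [106. 100.  89.]
-52.5 [129. 110.  85.]
-51.0 [148. 121.  88.]
-49.5 [150. 123.  89.]
-48.0 [154. 127.  92.]
-46.5 [171. 143. 104.]
wing -14
-72.0 [132. 130. 128.]
-70.5 [131. 130. 127.]
-69.0 [127. 127. 126.]
-67.5 [129. 129. 129.]
-66.0 [134. 132. 131.]
-64.5 [136. 133. 131.]
-63.0 [136. 133. 131.]
-61.5 [144. 143. 142.]
-60.0 [173. 177. 176.]
-58.5 [191. 196. 195.]
-57.0 [162. 167. 167.]
-55.5 [116. 120. 118.]
-54.0 [110. 111. 110.]
-52.5 [150. 149. 150.]
-51.0 [197. 194. 195.]
-49.5 [218. 215. 216.]
-48.0 [219. 217. 218.]
-46.5 [218. 216. 218.]
```

Call:
drive_tool:
  steps:
    - {"translation": [-1,0,0],"twist": [0,0,0],"gripper": 0}
    - {"translation": [-2.2,0,0],"twist": [0,0,0],"gripper": 0}
    - {"translation": [-3.4,0,0],"twist": [0,0,0],"gripper": 0}
    - {"translation": [-4.6,0,0],"twist": [0,0,0],"gripper": 0}
    - {"translation": [-5.8,0,0],"twist": [0,0,0],"gripper": 0}
    - {"translation": [-7,0,0],"twist": [0,0,0],"gripper": 0}
    - {"translation": [-8.2,0,0],"twist": [0,0,0],"gripper": 0}
    - {"translation": [-9,0,0],"twist": [0,0,0],"gripper": 0}

```text
t: 5.7
tcp_pos: [0.4359, -0.3523, 0.051]
orientation: [2.073, 2.36, -0.0]
ft_force: [0.5, -1.3, 1.4]
grip_width: 0.998
grip_force: 0.8
```

Call:
drive_tool:
  steps:
    - {"translation": [-0.1,0,0],"twist": [0,0,0],"gripper": 0}
    - {"translation": [-0.2,0,0],"twist": [0,0,0],"gripper": 0}
    - {"translation": [-0.2,0,0],"twist": [0,0,0],"gripper": 0}
    - {"translation": [-0.2,0,0],"twist": [0,0,0],"gripper": 0}

```text
t: 6.03
tcp_pos: [0.436, -0.3523, 0.051]
orientation: [2.072, 2.361, 0.0]
ft_force: [1.5, -2.4, 1.0]
grip_width: 0.996
grip_force: 1.5
```

Call:
drive_tool:
  steps:
    - {"translation": [-0.1,0,0],"twist": [0,0,0],"gripper": 0}
    - {"translation": [-0.2,0,0],"twist": [0,0,0],"gripper": 0}
    - {"translation": [-0.2,0,0],"twist": [0,0,0],"gripper": 0}
    - {"translation": [-0.2,0,0],"twist": [0,0,0],"gripper": 0}

```text
t: 6.37
tcp_pos: [0.4361, -0.3544, 0.0509]
orientation: [-2.072, -2.361, -0.0]
ft_force: [1.9, -1.7, 1.3]
grip_width: 1.002
grip_force: 1.0
```

Call:
drive_tool:
  steps:
    - {"translation": [-0.1,0,0],"twist": [0,0,0],"gripper": 0}
    - {"translation": [-0.2,0,0],"twist": [0,0,0],"gripper": 0}
    - {"translation": [-0.2,0,0],"twist": [0,0,0],"gripper": 0}
    - {"translation": [-0.2,0,0],"twist": [0,0,0],"gripper": 0}

```text
t: 6.7
tcp_pos: [0.4364, -0.3566, 0.0509]
orientation: [2.072, 2.361, -0.0]
ft_force: [1.3, -2.5, -0.3]
grip_width: 1.0
grip_force: 1.5
```

Call:
drive_tool:
  steps:
    - {"translation": [-0.1,0,0],"twist": [0,0,0],"gripper": 0}
    - {"translation": [-0.1,0,0],"twist": [0,0,0],"gripper": 0}
    - {"translation": [-0.1,0,0],"twist": [0,0,0],"gripper": 0}
    - {"translation": [-0.1,0,0],"twist": [0,0,0],"gripper": 0}

```text
t: 7.03
tcp_pos: [0.4363, -0.3572, 0.0508]
orientation: [-2.072, -2.36, -0.0]
ft_force: [1.4, 0.4, -0.2]
grip_width: 1.002
grip_force: 0.0
```

Call:
drive_tool:
  steps:
    - {"translation": [-0.1,0,0],"twist": [0,0,0],"gripper": 0}
    - {"translation": [-0.1,0,0],"twist": [0,0,0],"gripper": 0}
    - {"translation": [-0.1,0,0],"twist": [0,0,0],"gripper": 0}
    - {"translation": [-0.1,0,0],"twist": [0,0,0],"gripper": 0}

```text
t: 7.37
tcp_pos: [0.4366, -0.3584, 0.0509]
orientation: [-2.072, -2.361, -0.0]
ft_force: [-0.9, 0.9, -0.1]
grip_width: 0.997
grip_force: 0.0
```

Call:
drive_tool:
  steps:
    - {"translation": [-0.1,0,0],"twist": [0,0,0],"gripper": 0}
    - {"translation": [-0.1,0,0],"twist": [0,0,0],"gripper": 0}
    - {"translation": [-0.1,0,0],"twist": [0,0,0],"gripper": 0}
    - {"translation": [-0.1,0,0],"twist": [0,0,0],"gripper": 0}

```text
t: 7.7
tcp_pos: [0.4368, -0.3595, 0.051]
orientation: [2.072, 2.361, -0.0]
ft_force: [1.0, -0.1, 1.1]
grip_width: 1.0
grip_force: 0.0
```

Call:
drive_tool:
  steps:
    - {"translation": [-0.1,0,0],"twist": [0,0,0],"gripper": 0}
    - {"translation": [-0.1,0,0],"twist": [0,0,0],"gripper": 0}
    - {"translation": [-0.1,0,0],"twist": [0,0,0],"gripper": 0}
    - {"translation": [-0.1,0,0],"twist": [0,0,0],"gripper": 0}

```text
t: 8.03
tcp_pos: [0.4369, -0.3605, 0.0509]
orientation: [2.072, 2.361, 0.0]
ft_force: [0.3, -0.1, 0.7]
grip_width: 0.997
grip_force: 0.0
```

Call:
drive_tool:
  steps:
    - {"translation": [-0.1,0,0],"twist": [0,0,0],"gripper": 0}
    - {"translation": [-0.1,0,0],"twist": [0,0,0],"gripper": 0}
    - {"translation": [-0.1,0,0],"twist": [0,0,0],"gripper": 0}
    - {"translation": [-0.1,0,0],"twist": [0,0,0],"gripper": 0}

```text
t: 8.37
tcp_pos: [0.437, -0.3615, 0.0509]
orientation: [2.072, 2.361, -0.0]
ft_force: [-0.3, 0.5, -0.4]
grip_width: 1.004
grip_force: 0.0
```

```bash
python3 -c "
from h import *
st()"
```

```text
t 8.37 tcp [ 0.437  -0.3615  0.0509] jig [ 15.5 -82. ] yaw tool y 7.45 q [-0.73  0.42  2.05 -0.    0.67 -0.86]
f jig [-0.19  0.52] -0.41 grip 1.0039213899355164 0.0 z [ 0. -0. -1.]
```

Run:
```python
from h import *
c=cam('top');im=cv2.cvtColor(cv2.imread('pics/top1.png'),cv2.COLOR_BGR2RGB).astype(np.float32)
xs=np.arange(-6,24,1.5);ys=np.arange(-98,-68,2)
g=np.array([[proj(c,[*(MU+RJ@np.array([x,y])/1000),.088]) for y in ys] for x in xs],np.float32)
p=cv2.remap(im,g[...,0].copy(),g[...,1].copy(),cv2.INTER_LINEAR).mean(1)
[print(x,q.round(0)) for x,q in zip(xs,p)]
```

```text
-6.0 [143. 144. 147.]
-4.5 [138. 140. 142.]
-3.0 [137. 138. 141.]
-1.5 [124. 125. 127.]
0.0 [96. 98. 99.]
1.5 [92. 96. 95.]
3.0 [124. 128. 127.]
4.5 [173. 180. 178.]
6.0 [213. 219. 218.]
7.5 [198. 203. 203.]
9.0 [156. 158. 160.]
10.5 [142. 142. 146.]
12.0 [146. 146. 150.]
13.5 [147. 147. 151.]
15.0 [148. 147. 151.]
16.5 [149. 148. 153.]
18.0 [149. 149. 153.]
19.5 [147. 147. 151.]
21.0 [142. 141. 145.]
22.5 [126. 126. 129.]
```

Call:
drive_tool:
  steps:
    - {"translation": [0.5,0,0],"twist": [0,0,0],"gripper": 0}
    - {"translation": [1.0,0,0],"twist": [0,0,0],"gripper": 0}
    - {"translation": [1.7,0,0],"twist": [0,0,0],"gripper": 0}
    - {"translation": [2.4,0,0],"twist": [0,0,0],"gripper": 0}
    - {"translation": [3.1,0,0],"twist": [0,0,0],"gripper": 0}
    - {"translation": [3.8,0,0],"twist": [0,0,0],"gripper": 0}
    - {"translation": [4.5,0,0],"twist": [0,0,0],"gripper": 0}
    - {"translation": [5.2,0,0],"twist": [0,0,0],"gripper": 0}

```text
t: 9.08
tcp_pos: [0.4302, -0.3092, 0.051]
orientation: [2.072, 2.361, -0.0]
ft_force: [-0.4, -3.7, 0.5]
grip_width: 1.0
grip_force: 2.0
```

Call:
drive_tool:
  steps:
    - {"translation": [0.7,0,0],"twist": [0,0,0],"gripper": 0}
    - {"translation": [1.4,0,0],"twist": [0,0,0],"gripper": 0}
    - {"translation": [2.1,0,0],"twist": [0,0,0],"gripper": 0}
    - {"translation": [2.8,0,0],"twist": [0,0,0],"gripper": 0}
    - {"translation": [3.5,0,0],"twist": [0,0,0],"gripper": 0}
    - {"translation": [4.2,0,0],"twist": [0,0,0],"gripper": 0}
    - {"translation": [4.9,0,0],"twist": [0,0,0],"gripper": 0}
    - {"translation": [5.5,0,0],"twist": [0,0,0],"gripper": 0}

```text
t: 9.75
tcp_pos: [0.423, -0.2546, 0.0509]
orientation: [-2.072, -2.361, 0.0]
ft_force: [-2.8, -5.5, 2.8]
grip_width: 1.001
grip_force: 2.2
```

Call:
drive_tool:
  steps:
    - {"translation": [0.2,0,0],"twist": [0,0,0],"gripper": 0}
    - {"translation": [0.4,0,0],"twist": [0,0,0],"gripper": 0}
    - {"translation": [0.4,0,0],"twist": [0,0,0],"gripper": 0}
    - {"translation": [0.4,0,0],"twist": [0,0,0],"gripper": 0}

```text
t: 10.08
tcp_pos: [0.4225, -0.2513, 0.0509]
orientation: [-2.072, -2.361, -0.0]
ft_force: [-2.2, -3.8, 1.3]
grip_width: 1.003
grip_force: 1.5
```

```bash
python3 -c "
from h import *
o,Q=st();need(15,31.5,.05,Q,o)"
```

```text
t 10.08 tcp [ 0.4225 -0.2513  0.0509] jig [15.6 29.1] yaw tool y 7.45 q [-0.58  0.33  2.2   0.    0.61 -0.71]
f jig [-2.72 -3.51] 1.33 grip 1.0025369300025928 1.5316194668412209 z [-3.e-04  2.e-04 -1.e+00]
need cm [ 0.24 -0.06  0.09]
```

Call:
drive_tool:
  steps:
    - {"translation": [0.24,0.05,0],"twist": [0,0,0],"gripper": 0}
    - {"translation": [0.24,0.05,0],"twist": [0,0,0],"gripper": 0}
    - {"translation": [0.24,0.05,0],"twist": [0,0,0],"gripper": 0}
    - {"translation": [0.24,0.05,0],"twist": [0,0,0],"gripper": 0}

```text
t: 10.42
tcp_pos: [0.4228, -0.249, 0.0509]
orientation: [-2.073, -2.361, -0.0]
ft_force: [-1.5, -3.0, -0.9]
grip_width: 0.998
grip_force: 1.5
```

Run:
```python
from h import *
o,Q=st();need(16,31.5,.05,Q,o)
s=cam('side');save(s,'sraw4.png')
a=cv2.cvtColor(s['img'][200:250,290:340],cv2.COLOR_RGB2BGR)
cv2.imwrite('pics/s4.png',cv2.resize(a,None,fx=12,fy=12,interpolation=cv2.INTER_CUBIC))
z=lambda p:(p-[290,200]+.5)*12
W=lambda x,y,h:[*(MU+RJ@np.array([x,y])/1000),h]
print('ptr tip pred',z(proj(s,W(-26,2,.022))),'blk',z(proj(s,W(-34,2,.027))),'wing corners at sq 36.5',[z(proj(s,W(x,36.5+15,h))).round(0) for x in(4,-44)for h in(.044,.088)])
```

```text
t 10.42 tcp [ 0.4228 -0.249   0.0509] jig [16.1 31.3] yaw tool y 7.44 q [-0.58  0.33  2.2   0.    0.61 -0.71]
f jig [-1.89 -2.79] -0.88 grip 0.9983316828073825 1.5448624268174171 z [-1.e-04  1.e-04 -1.e+00]
need cm [ 0.02 -0.01  0.09]
ptr tip pred [336.89228168 311.35269236] blk [369.78969056 296.9538194 ] wing corners at sq 36.5 [array([180., 294.]), array([187., 123.]), array([378., 319.]), array([388., 147.])]
```

View pics/s4.png

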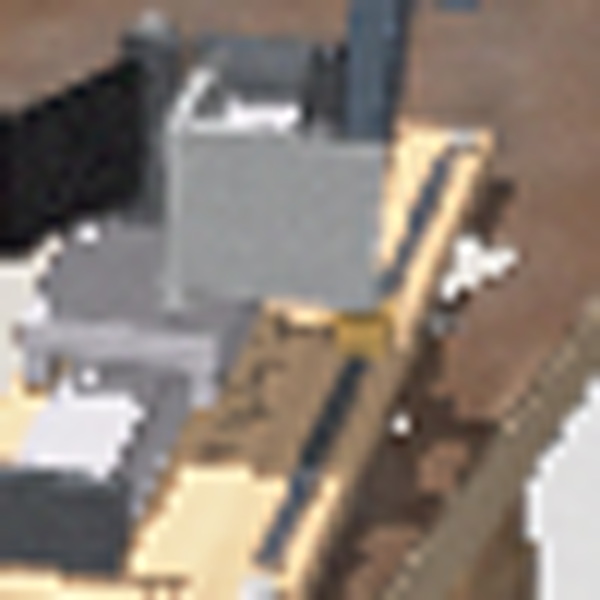

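The crop shows the dark index finger at (280–335, 325) in line with the brass pointer's tip at (335,325). The wing's lower edge is where I predicted it. The leg is at the mark, so I'll close in stages.

Call:
drive_tool:
  steps:
    - {"translation": [0,0,0],"twist": [0,0,0],"gripper": 60}
    - {"translation": [0,0,0],"twist": [0,0,0],"gripper": 90}
    - {"translation": [0,0,0],"twist": [0,0,0],"gripper": 120}
    - {"translation": [0,0,0],"twist": [0,0,0],"gripper": 150}
    - {"translation": [0,0,0],"twist": [0,0,0],"gripper": 160}
    - {"translation": [0,0,0],"twist": [0,0,0],"gripper": 170}
    - {"translation": [0,0,0],"twist": [0,0,0],"gripper": 170}
    - {"translation": [0,0,0],"twist": [0,0,0],"gripper": 170}

```text
t: 11.13
tcp_pos: [0.423, -0.249, 0.051]
orientation: [2.072, 2.361, 0.0]
ft_force: [-0.0, -3.4, -0.2]
grip_width: 0.448
grip_force: 4.0
```

```bash
python3 -c "
from h import *
o,Q=st();need(16,31.5,.05,Q,o)"
```

```text
t 11.13 tcp [ 0.423 -0.249  0.051] jig [16.3 31.3] yaw tool y 7.45 q [-0.58  0.33  2.2   0.    0.61 -0.71]
f jig [-0.48 -3.33] -0.2 grip 0.44770850368474513 3.9913237653672695 z [ 3.e-04 -2.e-04 -1.e+00]
need cm [ 0.02 -0.03  0.1 ]
```

Call:
drive_tool:
  steps:
    - {"translation": [0,0,0],"twist": [0,0,0],"gripper": 180}
    - {"translation": [0,0,0],"twist": [0,0,0],"gripper": 190}
    - {"translation": [0,0,0],"twist": [0,0,0],"gripper": 200}
    - {"translation": [0,0,0],"twist": [0,0,0],"gripper": 220}
    - {"translation": [0,0,0],"twist": [0,0,0],"gripper": 255}
    - {"translation": [0,0,0],"twist": [0,0,0],"gripper": 255}
    - {"translation": [0,0,0],"twist": [0,0,0],"gripper": 255}
    - {"translation": [0,0,0],"twist": [0,0,0],"gripper": 255}

```text
t: 11.8
tcp_pos: [0.4226, -0.249, 0.0509]
orientation: [-2.071, -2.362, 0.001]
ft_force: [-2.4, -5.2, 1.8]
grip_width: 0.262
grip_force: 31.6
```

Call:
drive_tool:
  steps:
    - {"translation": [0,0,0],"twist": [0,0,0],"gripper": 255}
    - {"translation": [0,0,0],"twist": [0,0,0],"gripper": 255}
    - {"translation": [0,0,0],"twist": [0,0,0],"gripper": 255}
    - {"translation": [0,0,0],"twist": [0,0,0],"gripper": 255}

```text
t: 12.13
tcp_pos: [0.4226, -0.2489, 0.0509]
orientation: [-2.071, -2.362, 0.001]
ft_force: [-3.9, -4.7, 1.5]
grip_width: 0.26
grip_force: 31.6
```

Run:
```python
from h import *
o,Q=st();need(16,31.5,.05,Q,o)
s=cam('side')
a=cv2.cvtColor(s['img'][185:245,280:340],cv2.COLOR_RGB2BGR)
cv2.imwrite('pics/s5.png',cv2.resize(a,None,fx=10,fy=10,interpolation=cv2.INTER_CUBIC))
```

```text
t 12.13 tcp [ 0.4226 -0.2489  0.0509] jig [16.  31.4] yaw tool y 7.51 q [-0.58  0.33  2.2  -0.    0.61 -0.71]
f jig [-4.5  -4.16] 1.49 grip 0.26000196177160906 31.589403972029686 z [-5.e-04 -1.e-04 -1.e+00]
need cm [0.01 0.   0.09]
```

View pics/s5.png

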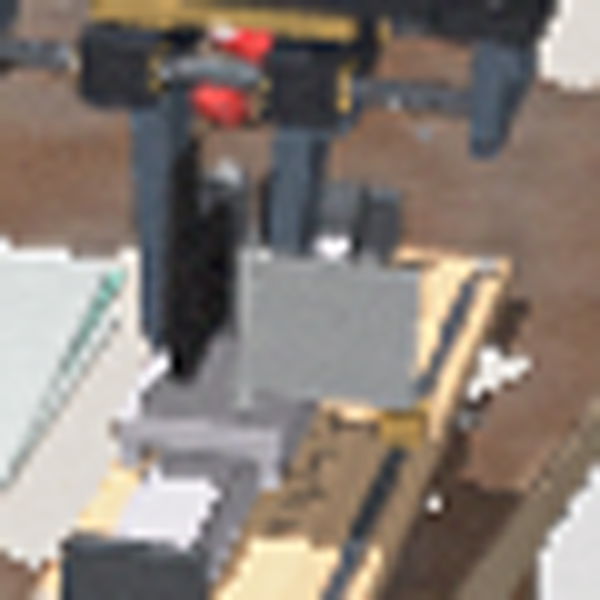

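The crop shows the lever closed parallel to the plate, with both fingers pinching them together. The index (320–380, 425) is still level with the pointer (400,425). The opening of about 24 mm matches full closure, so I'm handing in.

```bash
python3 -c "
from rig import order
print(order.job_done())"
```

```text
the job is handed in; nothing more can be done
None
```

The job is handed in: the leg is at the brass pointer to within about a millimetre or two by my measurements, the cam lever is fully closed, and the gripper is still pinching lever and plate at about 32 N, after about 12 s on the clock; no verdict was returned.

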